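# Find and mark the balance point of a utensil rail

### The arm

A 6-joint arm with a two-finger parallel gripper is mounted at the origin on the work surface. World frame = base frame: x ahead of the robot, y to its left, z up, the work surface at z = 0. Lengths are in m, angles in rad, forces in N, time in s.
With the tool pointing down it reaches from about 0.375 to 0.9 m from the base axis. Payload 3.1 kg.
Tool frame: the origin (TCP) lies between the finger pads; the fingertips stand 17 mm ahead of it and the grasp point (between the pads) lies 2 mm behind it (robot.nose_length is the distance from the TCP to the fingertips, in m); z points along the fingers, y is the line along which they close (so a half turn about z gives the same grasp; the last joint's range is limited). The gripper opens to 87 mm and grips with 3 to 60 N. Pads are 19 mm wide; open, the fingers measure 117 mm over their backs; the gripper's body (75 mm by 190 mm) begins 51 mm behind the grasp point.
Start: joints at [-1.458, 0.527, 1.433, -0, 1.181, -0.178], TCP at [0.18, -0.599, 0.24] pointing down, gripper open.
Joint ranges: [-3.08, 3.08], [-0.75, 2.2], [0.22, 2.44], [-1.43, 4.57], [0, 2.65], [-2.85, 2.85]. Speed limits (rad/s): [2.79, 2.79, 3.14, 3.14, 3.14, 3.14].

### API

Orientations are given as a unit quaternion [x, y, z, w].
In Python, from rig import robot, cams gives the robot as it stands.
- The arm moves only by the shell command python3 -m pendant 'ROWS' [FORCE]. ROWS is JSON, a list of rows, each an object with "jaw": the opening, from 0 (shut) to 1 (fully open); "linear": the shift along the tool's x, y, z in cm, a list of three; "twist": the turn about the tool's z in degrees. A call has 1 to 12 rows; each row shifts and turns the commanded pose from where the row before left it, along the tool's axes as they then stand; what a row does not reach is not made up. A row lasts 1/12 s, in which the tool goes at most 41.7 mm and 7.16 degrees, less where a joint would pass 70% of its speed; a pose out of reach is approached as far as the arm can. A call is refused whole if a number of a shift passes 4.17 or a number of a turn 7.16, either way. A call with a gripper value outside its range is refused whole. The fingers move at their own pace and stop on an object; FORCE is the grip in N (left out, the last holds). Time passes only in rows, so rows that do not move let the fingers close. It gives the time, the measured TCP pose, the force, the opening and the grip force at its end, in the units of the state.
- robot.get_obs(): the state, without advancing time (a new reading comes with each control period).
- cams.camera(name): name is "scene" or "top" or "wrist"; returns a dict with "color" (420x560x3 uint8, blue, green, red), "depth" (420x560 float32, m along the optical axis (not along the pixel's ray), 0 where there is no reading), "fov_y" (degrees; the focal length in pixels is half the picture's height over the tangent of half this angle, whatever the lens; pixels are square), "cx", "cy" (the principal point, pixels), "view" (4x4, takes a point from world to camera coordinates). Camera axes: x right, y down, z forward; pixel columns grow to the right and rows downward; lengths in m; the calibration is good to about 2 mm. The wrist camera is an equidistant fisheye: a pixel r from the principal point sees the ray r / f radians off the axis. A picture is of the moment at which its call begins.
- robot.hand_in(): hands the job in; it is judged then, once.
The state is a dict: "time": time; "q": joint angles; "joint_velocities": joint speeds; "joint_torque": joint torques, N m; "position": TCP position; "tool_rot": TCP orientation; "ft_force": force on the tool from outside, world axes, zero at the start; "moment": the same for the moment, N m; "grip_width": finger opening in m; "grip_force": force on a finger pad.
Only numpy, scipy, OpenCV 4.12 (cv2) and the standard library are available. Lean on these libraries where they do the work, as an engineer would, in place of code of your own. Each camera call takes 0.05 s, during which the arm holds its last target. There are 200 camera calls.

### The job

This utensil rail is to hang from a single hook, so find and mark its balance point: starting from where it lies tipped on the tray, slide it lengthwise across the blue rib, without lifting it off the rib or forcing it down, until it just tips up off its stop and, when let go, balances level on the rib alone. Then gently set the orange saddle marker upright astride the rail, directly above the rib, push it down with a steady 8 N or so for a second to make its lining grip, let go and leave the rail balancing level with the marker on it. Leave the other kitchen things where they are.

Things in the scene. Friction and masses are not known exactly. Their poses are not given: they have to be found in the camera images.
- bar: Utensil rail, loose: aluminium box tube, black end caps, 24 wide (own x), 340 long (own y), 16 high (own z up), 0.4-0.65 kg; origin at the middle of its underside. A steel insert fixed inside puts the balance point up to 27 mm either side of the middle. Starts on rib and -y stop, tilted 0.07 rad (-y end low), middle 55-85 mm on the -y side of the rib: slide it towards +y.
- rib: Blue fulcrum rib fixed across the tray: flat top 44 wide (own x), 12 along the rail (own y); origin at the centre of this top, 40 above the counter; own y runs along the tray. The rail stays level by itself only while its balance point is over this 12 mm top; otherwise it tips onto a stop.
- tray: Fixed shallow steel tray, 100 wide (own x), 440 long (own y), rim 12 high; origin at the centre of its underside, on the counter. Black stop posts at own y = -130 and +130, 16 wide (own x; narrower than the rail, fingers pass beside them), 14 long, tops 31 above the counter, 9 lower than the rib. Pull handle on the -x side reaches 72 from the centre, 14 high.
- mark: Orange saddle marker, 22 g, 36 wide (own x), 16 long (own y), 45 high (own z up): two legs with a slot 29 wide, 12 deep along own y, open below, for the rail; above, from 17 up, a grip block 22 wide, 16 long. Origin between the feet, at their lowest. Starts upright on the counter on the robot's side of the tray. Grip across the 16 mm length, so the fingers stay above the rail.
- mark_seat (a point): Roof of the marker's slot, thinly rubber-lined and hard (pushing 1 mm too far is many newtons), 12 above the feet of its legs: rests on the rail's top face when the marker is set astride it.

How it is judged:
By the outcome, as a careful person would: the job done as asked, in the order asked, and still so for the second after the job is handed in, with the robot touching nothing.
It also fails if it takes over 72 s, if anything falls off the work surface, if the arm or the gripper's body presses on something with over 40 N, if the wrist force passes 120 N, or if a joint passes its speed limit or range.

## Working session

There is one attempt and no reset: what is moved stays moved. The work goes in short steps, Python scripts to look and compute and a shell command to move; the robot and the scene stay as the last step left them, time stands still between calls to the robot, and variables do not carry over. Pictures are saved under pics/ and viewed, at most 10 in all, crops included, and the job is handed in when it is done.

```bash
ls; mkdir -p pics; python3 - <<'E'
from rig import robot,cams
import cv2,numpy as np
for n in("top","scene"):
    c=cams.camera(n); cv2.imwrite(f"pics/{n}0.png",c["color"]); np.save(f"pics/{n}0.npy",c,allow_pickle=True)
    print(n,c["fov_y"],c["cx"],c["cy"],np.round(c["view"],3).tolist())
o=robot.get_obs();print(o)
E
```

```text
pics
top 46.350604978899696 278.54703470496116 208.16766870054798 [[0.005, -1.0, 0.004, -0.02], [-0.988, -0.005, -0.155, 0.543], [0.155, -0.003, -0.988, 0.781], [0.0, 0.0, 0.0, 1.0]]
scene 49.91395127728137 275.3940719730238 215.6520645995794 [[0.695, 0.719, -0.015, -0.381], [0.453, -0.453, -0.768, -0.195], [-0.559, 0.527, -0.64, 1.044], [0.0, 0.0, 0.0, 1.0]]
{'time': 0.1, 'q': array([-1.45753173e+00,  5.28362978e-01,  1.43375729e+00,  8.72726201e-07,
        1.18142649e+00, -1.78490947e-01]), 'joint_velocities': array([ 0.00046767, -0.00219783, -0.00382384, -0.00075948, -0.00097347,
       -0.00098632]), 'joint_torque': array([-6.84959673e-05, -4.40984023e+01, -1.77151233e+01,  6.33804803e-02,
        5.33924368e-02, -5.84303302e-05]), 'position': array([ 0.17973337, -0.59794669,  0.23868112]), 'tool_rot': array([ 9.89378245e-01,  1.45360702e-01,  3.22625943e-05, -9.76523928e-04]), 'ft_force': array([ 0.38113113, -0.04249943,  0.27425727]), 'moment': array([-0.00937406, -0.04166861, -0.03089293]), 'grip_force': 0.0, 'grip_width': 0.0872383221193464}
```

View pics/top0.png

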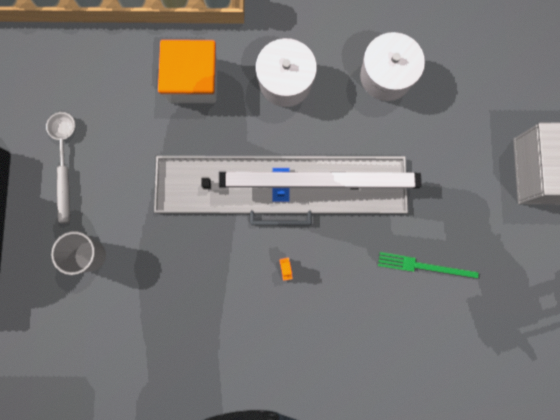

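View pics/scene0.png

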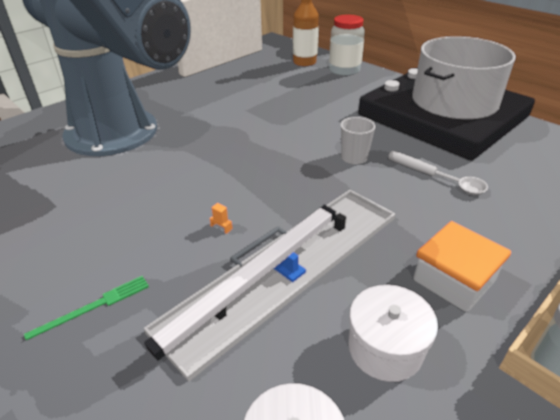

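The top view shows the rail spanning (220,179)–(420,181), tipped right (−y) with its high end at the left. The rib is at (281,185), the marker at (286,269), the handle at (281,218) and the pots behind. The scene view agrees. Next I'll measure.

```bash
cat > h.py <<'E'
import numpy as np,cv2
from rig import robot,cams
def cloud(c):
    h,w=c["depth"].shape; f=h/2/np.tan(np.radians(c["fov_y"])/2)
    v,u=np.mgrid[:h,:w]; d=c["depth"]
    P=np.stack([(u-c["cx"])/f*d,(v-c["cy"])/f*d,d],-1)
    V=c["view"]; return (P-V[:3,3])@V[:3,:3]
def ray(c,u,v,z):
    h=c["depth"].shape[0]; f=h/2/np.tan(np.radians(c["fov_y"])/2);V=c["view"]
    r=V[:3,:3].T@[(u-c["cx"])/f,(v-c["cy"])/f,1]; o=-V[:3,:3].T@V[:3,3]
    return o+r*(z-o[2])/r[2]
def hsv(c): return cv2.cvtColor(c["color"],cv2.COLOR_BGR2HSV)
def rng(H,lo,hi): return cv2.inRange(H,np.array(lo),np.array(hi))>0
E
cat > m.py <<'E'
from h import *
import sys
for n in("top","scene"):
    c=np.load(f"pics/{n}0.npy",allow_pickle=True).item(); X=cloud(c);H=hsv(c);ok=c["depth"]>0
    near=(abs(X[...,0]-.55)<.2)&(abs(X[...,1])<.35)&ok
    print(n,"counter z",np.median(X[...,2][ok&(X[...,2]<.012)]))
    for nm,m in(("orange",rng(H,(5,150,120),(20,255,255))&near&(X[...,0]<.48)),("blue",rng(H,(105,150,50),(130,255,255))&near),
      ("white",rng(H,(0,0,215),(180,40,255))&near&(X[...,2]<.09)&(X[...,2]>.025)&(X[...,0]<.62))):
        p=X[m]; 
        if len(p)<10: print(nm,len(p));continue
        v,u=np.nonzero(m)
        print(nm,len(p),"px",u.min(),u.max(),v.min(),v.max(),"med",np.median(p,0).round(4),"lo",np.percentile(p,2,axis=0).round(4),"hi",np.percentile(p,98,axis=0).round(4))
        if nm=="white":
            for y0 in np.arange(-.26,.14,.04):
                q=p[abs(p[:,1]-y0)<.01]
                if len(q): print("  y",round(y0,2),len(q),"x",np.percentile(q[:,0],[3,97]).round(4),"z",np.median(q[:,2]).round(4))
        if nm=="orange":
            t=p[p[:,2]>np.percentile(p[:,2],98)-.006]; print("  top",len(t),t.mean(0).round(4))
            b=(m&(X[...,2]>t[:,2].mean()-.004)); vv,uu=np.nonzero(b); print("  rect",cv2.minAreaRect(X[b][:,:2].astype(np.float32)*1000))
        if nm=="blue":
            t=p[p[:,2]>.036]; print("  top", len(t), t.min(0).round(4),t.max(0).round(4))
E
python3 m.py; python3 - <<'E'
import cv2,numpy as np
im=cv2.imread("pics/top0.png")[145:290,145:430]
cv2.imwrite("pics/crop0.png",cv2.resize(im,None,fx=2.8,fy=2.8,interpolation=cv2.INTER_CUBIC))
E
```

```text
top counter z 0.0007081639890098967
orange 212 px 280 291 258 279 med [ 0.4422 -0.0299  0.0443] lo [ 0.4256 -0.0387  0.0026] hi [ 0.4607 -0.0202  0.0483]
  top 128 [ 0.4422 -0.0296  0.0456]
  rect ((442.486572265625, -29.584529876708984), (21.739349365234375, 15.801437377929688), 11.25097370147705)
blue 224 px 273 288 169 200 med [ 0.5712 -0.0205  0.0124] lo [ 0.5621 -0.0338  0.009 ] hi [ 0.6177 -0.0075  0.0429]
  top 51 [ 0.5679 -0.0264  0.0363] [ 0.6112 -0.016   0.044 ]
white 2329 px 227 413 172 185 med [ 0.5917 -0.0897  0.052 ] lo [ 0.5809 -0.2397  0.041 ] hi [0.603  0.0631 0.0633]
  y -0.22 152 x [0.5833 0.6042] z 0.0432
  y -0.18 148 x [0.5824 0.6033] z 0.0461
  y -0.14 155 x [0.5818 0.6027] z 0.0488
  y -0.1 139 x [0.5828 0.6018] z 0.0513
  y -0.06 143 x [0.5819 0.6008] z 0.0541
  y -0.02 143 x [0.5812 0.5999] z 0.0572
  y 0.02 144 x [0.5803 0.5992] z 0.0597
  y 0.06 151 x [0.5794 0.5999] z 0.0624
scene counter z -9.118815308197595e-05
orange 323 px 211 231 204 231 med [ 0.4523 -0.0339  0.0267] lo [ 0.4301 -0.0395  0.0045] hi [ 0.4626 -0.0221  0.0458]
  top 83 [ 0.4472 -0.0319  0.0438]
  rect ((446.19268798828125, -31.678203582763672), (19.81730079650879, 13.15405559539795), 17.664281845092773)
blue 408 px 276 304 254 280 med [ 0.6103 -0.026   0.012 ] lo [ 0.5885 -0.0355  0.007 ] hi [ 0.6215 -0.0106  0.0403]
  top 41 [ 0.6037 -0.0264  0.036 ] [ 0.6144 -0.0161  0.0417]
white 2855 px 153 329 210 346 med [ 0.5935 -0.1245  0.049 ] lo [ 0.582  -0.242   0.0406] hi [0.6051 0.0583 0.0617]
  y -0.22 255 x [0.5834 0.6058] z 0.0424
  y -0.18 232 x [0.5829 0.6051] z 0.0452
  y -0.14 209 x [0.5817 0.6044] z 0.0478
  y -0.1 173 x [0.583  0.6036] z 0.0506
  y -0.06 155 x [0.5827 0.6027] z 0.0533
  y -0.02 143 x [0.5822 0.6022] z 0.0561
  y 0.02 129 x [0.5817 0.6016] z 0.0591
  y 0.06 108 x [0.5813 0.601 ] z 0.0616
```

View pics/crop0.png

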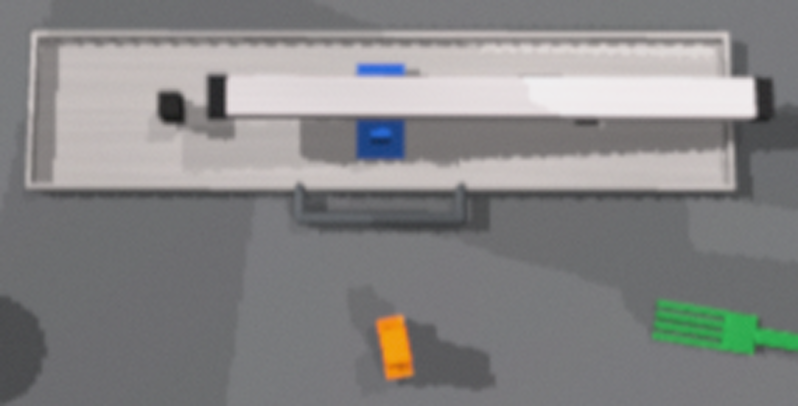

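The crop shows the rail crossing the blue rib (380,110), with the marker at (395,347) yawed about 11°. I'll push the −y end cap with the closed fingers, which make a 30 mm wide face.

```bash
python3 -m pendant '[{"jaw":0,"linear":[3.75,-1.41,0],"twist":0},{"jaw":0,"linear":[3.75,-1.41,0],"twist":0},{"jaw":0,"linear":[3.75,-1.41,0],"twist":0},{"jaw":0,"linear":[3.75,-1.41,0],"twist":0},{"jaw":0,"linear":[3.75,-1.41,0],"twist":0},{"jaw":0,"linear":[3.75,-1.41,0],"twist":0},{"jaw":0,"linear":[3.75,-1.41,0],"twist":0},{"jaw":0,"linear":[3.75,-1.41,0],"twist":0},{"jaw":0,"linear":[3.75,-1.41,0],"twist":0},{"jaw":0,"linear":[3.75,-1.41,0],"twist":0},{"jaw":0,"linear":[3.75,-1.41,0],"twist":0},{"jaw":0,"linear":[3.75,-1.41,0],"twist":0}]'
python3 -m pendant '[{"jaw":0,"linear":[3.75,-1.41,0],"twist":0},{"jaw":0,"linear":[0,0,1],"twist":-6.74},{"jaw":0,"linear":[0,0,1],"twist":-6.74},{"jaw":0,"linear":[0,0,1],"twist":-6.74},{"jaw":0,"linear":[0,0,1],"twist":-6.74},{"jaw":0,"linear":[0,0,1],"twist":-6.74},{"jaw":0,"linear":[0,0,1],"twist":-6.74},{"jaw":0,"linear":[0,0,1],"twist":-6.74},{"jaw":0,"linear":[0,0,1],"twist":-6.74},{"jaw":0,"linear":[0,0,1],"twist":-6.74},{"jaw":0,"linear":[0,0,1],"twist":-6.74},{"jaw":0,"linear":[0,0,1],"twist":-6.74}]'
cat > t.py <<'E'
from h import *
import sys
o=robot.get_obs(); q=o["tool_rot"]
print("t",o["time"],"pos",o["position"].round(4),"yaw",np.degrees(2*np.arctan2(q[1],q[0])).round(2),"q",q.round(4),"F",o["ft_force"].round(2),"w",round(o["grip_width"],4))
E
cat > tilt.py <<'E'
from h import *
import t
c=cams.camera("top"); X=cloud(c);H=hsv(c)
m=rng(H,(0,0,170),(180,40,255))&(X[...,2]<.07)&(X[...,2]>.033)&(abs(X[...,0]-.592)<.02)&(abs(X[...,1]+.03)<.2)
p=X[m]; a=np.polyfit(p[:,1],p[:,2],1); k=np.polyfit(p[:,1],p[:,0],1)
r=np.median(np.nonzero(m)[0]); cols=np.nonzero(m)[1]
# +y end cap edge: white/black boundary at the left
row=H[int(r)-1:int(r)+2,:,2].mean(0)
j=cols.min()+20
while row[j]>120: j-=1
u=j+(120-row[j])/(row[j+1]-row[j])
z=np.polyval(a,ray(c,u,r,.06)[1]); P=ray(c,u,r,z)
print("tilt",a[0].round(4),"yawslope",k[0].round(4),"x@rib",np.polyval(k,-.021).round(4),"+y white edge y",P[1].round(4),"n",len(p))
E
python3 tilt.py
```

```text
time: 1.1
position: [0.5632, -0.3053, 0.2391]
tool_rot: [0.989, 0.145, -0.0, -0.0]
ft_force: [-0.0, -1.5, -0.0]
grip_width: 0.0148
grip_force: 0.0
time: 2.1
position: [0.5936, -0.2825, 0.1285]
tool_rot: [0.7, 0.714, -0.0, -0.001]
ft_force: [0.1, -0.4, 0.2]
grip_width: 0.0009
grip_force: 0.0
t 2.1 pos [ 0.5936 -0.2825  0.1285] yaw 91.2 q [ 6.997e-01  7.144e-01 -1.000e-04 -6.000e-04] F [ 0.08 -0.39  0.16] w 0.0009Traceback (most recent call last):
  File "tilt.py", line 5, in <module>
    p=X[m]; a=np.polyfit(p[:,1],p[:,2],1); k=np.polyfit(p[:,1],p[:,0],1)
              ~~~~~~~~~~^^^^^^^^^^^^^^^^^
    raise TypeError("expected non-empty vector for x")
TypeError: expected non-empty vector for x
```

```bash
python3 - <<'E'
from h import *
im=[cams.camera(n)["color"] for n in("top","scene","wrist")]
M=np.hstack(im); cv2.imwrite("pics/m1.png",cv2.resize(np.vstack([np.hstack(im[:2]),np.hstack([im[2],im[2]*0])]),(800,600),interpolation=cv2.INTER_AREA))
E
```

```text
(no output)
```

View pics/m1.png

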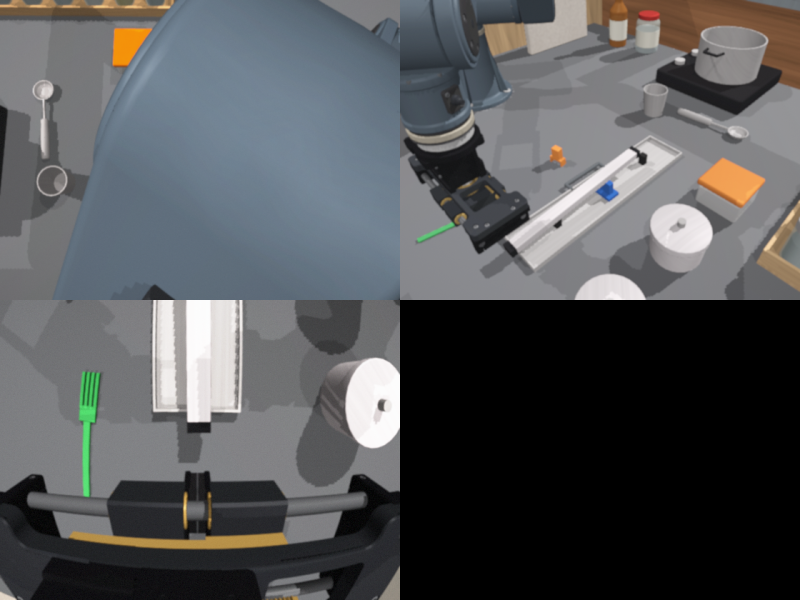

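The scene view (upper right) is clear, the wrist view shows the fingers in line with the rail, and the top view is blocked by the arm. I'll use the scene camera for tilt.

```bash
cat > tilt.py <<'E'
from h import *
import t
c=cams.camera("scene"); X=cloud(c);H=hsv(c)
m=rng(H,(0,0,200),(180,45,255))&(X[...,2]<.075)&(X[...,2]>.036)&(abs(X[...,0]-.592)<.018)&(X[...,1]>-.25)&(X[...,1]<.2)
n,L,S,_=cv2.connectedComponentsWithStats(m.astype(np.uint8)); m=L==1+S[1:,4].argmax()
p=X[m]; a=np.polyfit(p[:,1],p[:,2],1)
for _ in range(3):
    r=p[:,2]-np.polyval(a,p[:,1]); p=p[abs(r)<.003]; a=np.polyfit(p[:,1],p[:,2],1)
k=np.polyfit(p[:,1],p[:,0],1)
print("tilt",a[0].round(4),"z@rib",np.polyval(a,-.021).round(4),"yawslope",k[0].round(4),"x@rib",np.polyval(k,-.021).round(4),"y white",p[:,1].min().round(4),p[:,1].max().round(4),"n",len(p))
E
python3 -m pendant '[{"jaw":0,"linear":[0,0,2.5],"twist":0},{"jaw":0,"linear":[0,0,2.5],"twist":0},{"jaw":0,"linear":[0,0,2.5],"twist":0},{"jaw":0,"linear":[0,0,1.5],"twist":0},{"jaw":0,"linear":[0.4,0,0],"twist":0},{"jaw":0,"linear":[0.4,0,0],"twist":0}]'
python3 tilt.py
```

```text
time: 2.8
position: [0.5938, -0.2746, 0.0395]
tool_rot: [0.702, 0.712, -0.0, -0.0]
ft_force: [1.6, 0.2, 0.9]
grip_width: 0.0001
grip_force: 0.0
t 2.8 pos [ 0.5938 -0.2746  0.0395] yaw 90.75 q [ 7.025e-01  7.117e-01 -0.000e+00 -3.000e-04] F [1.56 0.16 0.91] w 0.0001
tilt 0.0685 z@rib 0.056 yawslope -0.0121 x@rib 0.5921 y white -0.2183 0.0719 n 2645
```

```bash
python3 -m pendant '[{"jaw":0,"linear":[0.3,0,0],"twist":0},{"jaw":0,"linear":[0.3,0,0],"twist":0},{"jaw":0,"linear":[0.3,0,0],"twist":0},{"jaw":0,"linear":[0.3,0,-0.02],"twist":0},{"jaw":0,"linear":[0.3,0,-0.02],"twist":0},{"jaw":0,"linear":[0.3,0,-0.02],"twist":0},{"jaw":0,"linear":[0.3,0,-0.02],"twist":0},{"jaw":0,"linear":[0.3,0,-0.02],"twist":0},{"jaw":0,"linear":[0.3,0,-0.02],"twist":0},{"jaw":0,"linear":[0.3,0,-0.02],"twist":0},{"jaw":0,"linear":[0,0,0],"twist":0}]'
python3 tilt.py
```

```text
time: 3.77
position: [0.5946, -0.2456, 0.0422]
tool_rot: [0.702, 0.712, 0.0, 0.002]
ft_force: [0.2, -4.0, 4.0]
grip_width: 0.0002
grip_force: 2.2
t 3.7667 pos [ 0.5946 -0.2456  0.0422] yaw 90.87 q [7.017e-01 7.124e-01 2.000e-04 1.900e-03] F [ 0.18 -4.04  4.04] w 0.0002
tilt 0.0692 z@rib 0.056 yawslope -0.0128 x@rib 0.592 y white -0.1824 0.0941 n 2351
```

```bash
python3 -m pendant '[{"jaw":0,"linear":[-0.4,0,0],"twist":0},{"jaw":0,"linear":[0.2,0,0],"twist":0},{"jaw":0,"linear":[0.2,0,-0.02],"twist":0},{"jaw":0,"linear":[0.25,0,-0.03],"twist":0},{"jaw":0,"linear":[0.25,0,-0.03],"twist":0},{"jaw":0,"linear":[0.25,0,-0.03],"twist":0},{"jaw":0,"linear":[0.25,0,-0.03],"twist":0}]'
python3 t.py
python3 -m pendant '[{"jaw":0,"linear":[-0.2,0,0],"twist":0},{"jaw":0,"linear":[-0.2,0,0],"twist":0},{"jaw":0,"linear":[0,0,0],"twist":0}]'
python3 tilt.py
```

```text
time: 4.4
position: [0.5932, -0.2344, 0.0422]
tool_rot: [0.702, 0.712, -0.0, -0.0]
ft_force: [-0.9, -3.2, -0.3]
grip_width: 0.0002
grip_force: 1.4
t 4.4 pos [ 0.5932 -0.2344  0.0422] yaw 90.87 q [ 7.017e-01  7.124e-01 -1.000e-04 -1.000e-04] F [-0.85 -3.2  -0.33] w 0.0002
time: 4.65
position: [0.5932, -0.2384, 0.0423]
tool_rot: [0.702, 0.712, 0.0, -0.0]
ft_force: [-0.0, 0.7, 1.3]
grip_width: 0.0004
grip_force: 0.0
t 4.65 pos [ 0.5932 -0.2384  0.0423] yaw 90.84 q [ 7.019e-01  7.123e-01  2.000e-04 -5.000e-04] F [-0.01  0.7   1.25] w 0.0004
tilt 0.0682 z@rib 0.056 yawslope -0.0143 x@rib 0.5922 y white -0.1745 0.1057 n 2324
```

```bash
python3 -m pendant '[{"jaw":0,"linear":[0.2,0,0],"twist":0},{"jaw":0,"linear":[0.2,0,-0.02],"twist":0},{"jaw":0,"linear":[0.17,0,-0.03],"twist":0},{"jaw":0,"linear":[0.17,0,-0.03],"twist":0},{"jaw":0,"linear":[0.16,0,-0.02],"twist":0},{"jaw":0,"linear":[-0.2,0,0],"twist":0},{"jaw":0,"linear":[-0.2,0,0],"twist":0},{"jaw":0,"linear":[0,0,0],"twist":0},{"jaw":0,"linear":[0,0,0],"twist":0},{"jaw":0,"linear":[0,0,0],"twist":0}]' >/dev/null
python3 tilt.py
```

```text
t 5.5333 pos [ 0.5931 -0.2335  0.0432] yaw 90.85 q [ 7.018e-01  7.123e-01  1.000e-04 -3.000e-04] F [-0.26  0.44  0.15] w 0.0009
tilt 0.0678 z@rib 0.056 yawslope -0.0154 x@rib 0.5923 y white -0.1676 0.1095 n 2285
```

```bash
python3 -m pendant '[{"jaw":0,"linear":[0.2,0,0],"twist":0},{"jaw":0,"linear":[0.2,0,-0.02],"twist":0},{"jaw":0,"linear":[0.17,0,-0.03],"twist":0},{"jaw":0,"linear":[0.17,0,-0.03],"twist":0},{"jaw":0,"linear":[0.16,0,-0.02],"twist":0},{"jaw":0,"linear":[-0.2,0,0],"twist":0},{"jaw":0,"linear":[-0.2,0,0],"twist":0},{"jaw":0,"linear":[0,0,0],"twist":0},{"jaw":0,"linear":[0,0,0],"twist":0},{"jaw":0,"linear":[0,0,0],"twist":0}]' >/dev/null
python3 tilt.py
```

```text
t 6.4167 pos [ 0.593  -0.2285  0.0442] yaw 90.85 q [ 7.018e-01  7.123e-01  0.000e+00 -4.000e-04] F [-0.61 -0.55 -0.31] w 0.0005
tilt 0.068 z@rib 0.056 yawslope -0.0158 x@rib 0.5924 y white -0.1617 0.114 n 2241
```

```bash
python3 -m pendant '[{"jaw":0,"linear":[0.2,0,0],"twist":0},{"jaw":0,"linear":[0.2,0,-0.02],"twist":0},{"jaw":0,"linear":[0.17,0,-0.03],"twist":0},{"jaw":0,"linear":[0.17,0,-0.03],"twist":0},{"jaw":0,"linear":[0.16,0,-0.02],"twist":0},{"jaw":0,"linear":[-0.2,0,0],"twist":0},{"jaw":0,"linear":[-0.2,0,0],"twist":0},{"jaw":0,"linear":[0,0,0],"twist":0},{"jaw":0,"linear":[0,0,0],"twist":0},{"jaw":0,"linear":[0,0,0],"twist":0}]' >/dev/null
python3 tilt.py
```

```text
t 7.3 pos [ 0.5929 -0.2235  0.0452] yaw 90.85 q [ 7.018e-01  7.123e-01  0.000e+00 -4.000e-04] F [-0.17  0.18  0.24] w 0.0007
tilt 0.0674 z@rib 0.056 yawslope -0.0172 x@rib 0.5925 y white -0.1541 0.1206 n 2188
```

```bash
python3 -m pendant '[{"jaw":0,"linear":[0.2,0,0],"twist":0},{"jaw":0,"linear":[0.2,0,-0.02],"twist":0},{"jaw":0,"linear":[0.17,0,-0.03],"twist":0},{"jaw":0,"linear":[0.17,0,-0.03],"twist":0},{"jaw":0,"linear":[0.16,0,-0.02],"twist":0},{"jaw":0,"linear":[-0.2,0,0],"twist":0},{"jaw":0,"linear":[-0.2,0,0],"twist":0},{"jaw":0,"linear":[0,0,0],"twist":0},{"jaw":0,"linear":[0,0,0],"twist":0},{"jaw":0,"linear":[0,0,0],"twist":0}]' >/dev/null
python3 tilt.py
```

```text
t 8.1833 pos [ 0.5928 -0.2185  0.0462] yaw 90.85 q [ 7.019e-01  7.123e-01  0.000e+00 -4.000e-04] F [ 0.17 -0.12  0.34] w 0.0004
tilt 0.03 z@rib 0.0558 yawslope -0.0189 x@rib 0.5927 y white -0.1504 0.1252 n 2132
```

```bash
python3 -m pendant '[{"jaw":0,"linear":[-0.2,0,0],"twist":0},{"jaw":0,"linear":[0,0,0],"twist":0},{"jaw":0,"linear":[0,0,0],"twist":0},{"jaw":0,"linear":[0,0,0],"twist":0}]' >/dev/null
python3 tilt.py
```

```text
t 8.5667 pos [ 0.5931 -0.2208  0.0463] yaw 90.85 q [ 0.7018  0.7123  0.     -0.    ] F [0.25 0.19 0.17] w 0.0009
tilt -0.0061 z@rib 0.0557 yawslope -0.0187 x@rib 0.5928 y white -0.1554 0.1249 n 2157
```

```bash
python3 -m pendant '[{"jaw":0,"linear":[0,0,0],"twist":0},{"jaw":0,"linear":[0,0,0],"twist":0},{"jaw":0,"linear":[0,0,0],"twist":0},{"jaw":0,"linear":[0,0,0],"twist":0},{"jaw":0,"linear":[0,0,0],"twist":0},{"jaw":0,"linear":[0,0,0],"twist":0}]' >/dev/null
python3 tilt.py
```

```text
t 9.1167 pos [ 0.593  -0.2208  0.0464] yaw 90.86 q [ 0.7018  0.7124  0.     -0.    ] F [-0.11  0.85  0.61] w 0.0002
tilt 0.0281 z@rib 0.0558 yawslope -0.018 x@rib 0.5927 y white -0.1536 0.125 n 2158
```

```bash
for i in 1 2; do python3 -m pendant '[{"jaw":0,"linear":[0,0,0],"twist":0},{"jaw":0,"linear":[0,0,0],"twist":0},{"jaw":0,"linear":[0,0,0],"twist":0},{"jaw":0,"linear":[0,0,0],"twist":0},{"jaw":0,"linear":[0,0,0],"twist":0}]' >/dev/null
python3 tilt.py; done
```

```text
t 9.5833 pos [ 0.5931 -0.2208  0.0463] yaw 90.86 q [0.7018 0.7124 0.     0.    ] F [0.09 0.53 0.39] w 0.0006
tilt -0.0298 z@rib 0.0558 yawslope -0.0192 x@rib 0.5928 y white -0.1572 0.1259 n 2153
t 10.05 pos [ 0.5931 -0.2208  0.0463] yaw 90.86 q [0.7018 0.7124 0.     0.    ] F [ 0.26 -0.24  0.38] w 0.0003
tilt 0.0205 z@rib 0.0558 yawslope -0.0184 x@rib 0.5927 y white -0.1538 0.1246 n 2159
```

```bash
for i in 1 2 3 4 5; do python3 -m pendant '[{"jaw":0,"linear":[0,0,0],"twist":0},{"jaw":0,"linear":[0,0,0],"twist":0}]' >/dev/null
python3 tilt.py|grep -o 'tilt [-0-9.]*'; done;python3 -m pendant '[{"jaw":0,"linear":[0,0,0],"twist":0},{"jaw":0,"linear":[0,0,0],"twist":0},{"jaw":0,"linear":[0,0,0],"twist":0},{"jaw":0,"linear":[0,0,0],"twist":0},{"jaw":0,"linear":[0,0,0],"twist":0},{"jaw":0,"linear":[0,0,0],"twist":0},{"jaw":0,"linear":[0,0,0],"twist":0}]' >/dev/null; python3 tilt.py
```

```text
tilt -0.015
tilt -0.0163
tilt 0.003
tilt 0.0124
tilt 0.0117
t 11.7667 pos [ 0.5931 -0.2207  0.0464] yaw 90.86 q [0.7018 0.7124 0.     0.    ] F [ 0.98 -0.06  0.  ] w 0.0
tilt 0.0035 z@rib 0.0557 yawslope -0.0186 x@rib 0.5928 y white -0.1551 0.1267 n 2159
```

The rail balances level, with its rocking dying out. I'll retract and go for the marker.

```bash
python3 -m pendant '[{"jaw":0,"linear":[-1,0,0],"twist":0},{"jaw":0,"linear":[-1,0,0],"twist":0},{"jaw":0.5,"linear":[0,0,-3.5],"twist":0},{"jaw":0.5,"linear":[0,0,-3.5],"twist":0},{"jaw":0.5,"linear":[0,0,-4],"twist":0},{"jaw":0.5,"linear":[3.55,-2.46,0],"twist":0},{"jaw":0.5,"linear":[3.55,-2.46,0],"twist":0},{"jaw":0.5,"linear":[3.55,-2.46,0],"twist":0},{"jaw":0.5,"linear":[3.55,-2.46,0],"twist":0},{"jaw":0.5,"linear":[3.55,-2.46,0],"twist":0},{"jaw":0.5,"linear":[3.57,-2.46,0],"twist":0}]' >/dev/null
python3 -m pendant '[{"jaw":0.5,"linear":[0,0,0],"twist":6.63},{"jaw":0.5,"linear":[0,0,0],"twist":6.63},{"jaw":0.5,"linear":[0,0,0],"twist":6.63},{"jaw":0.5,"linear":[0,0,0],"twist":6.63},{"jaw":0.5,"linear":[0,0,0],"twist":6.63},{"jaw":0.5,"linear":[0,0,0],"twist":6.63},{"jaw":0.5,"linear":[0,0,0],"twist":6.63},{"jaw":0.5,"linear":[0,0,0],"twist":6.63},{"jaw":0.5,"linear":[0,0,0],"twist":6.63},{"jaw":0.5,"linear":[0,0,0],"twist":6.63},{"jaw":0.5,"linear":[0,0,0],"twist":6.63},{"jaw":0.5,"linear":[0,0,0],"twist":6.63}]' 
python3 tilt.py
python3 - <<'E'
from h import *
c=cams.camera("wrist"); cv2.imwrite("pics/w2.png",c["color"]); np.save("pics/w2.npy",c,allow_pickle=True)
H=hsv(c); h=420; f=h/2/np.tan(np.radians(c["fov_y"])/2); V=c["view"]
def pt(u,v,z):
    d=np.array([u-c["cx"],v-c["cy"]]); r=np.hypot(*d); th=r/f
    w=V[:3,:3].T@np.r_[d/max(r,1e-9)*np.sin(th),np.cos(th)]; o=-V[:3,:3].T@V[:3,3]
    return (o+w*(z-o[2])/w[2])
m=rng(H,(5,150,90),(22,255,255)).astype(np.uint8)
n,L,S,C=cv2.connectedComponentsWithStats(m)
for i in range(1,n):
    if S[i,4]<60: continue
    v,u=np.nonzero(L==i); P=np.array([pt(a,b,.045) for a,b in zip(u,v)],np.float32)
    print(S[i],pt(*C[i],.045).round(4),cv2.minAreaRect(P[:,:2]*1000))
E
```

```text
time: 13.73
position: [0.4488, -0.0385, 0.1566]
tool_rot: [0.995, 0.095, 0.001, 0.0]
ft_force: [0.1, -0.3, 0.7]
grip_width: 0.0436
grip_force: 0.0
t 13.7333 pos [ 0.4488 -0.0385  0.1566] yaw 10.93 q [9.955e-01 9.520e-02 6.000e-04 4.000e-04] F [ 0.09 -0.28  0.74] w 0.0436
tilt 0.0007 z@rib 0.0557 yawslope -0.0229 x@rib 0.5929 y white -0.1931 0.1245 n 2637
[254 180  20  44 817] [ 0.4518 -0.0274  0.045 ] ((451.6513366699219, -26.89865493774414), (36.86179733276367, 15.73854923248291), 10.56645679473877)
[177 269   8  24  92] [0.362  0.0365 0.045 ] ((362.2024841308594, 36.61296844482422), (4.800723552703857, 26.589059829711914), 86.03105926513672)
[361 268  15  24 172] [ 0.3981 -0.1348  0.045 ] ((395.6070251464844, -134.7608642578125), (27.16173553466797, 11.371930122375488), 30.314815521240234)
[361 293  15  25 151] [ 0.3638 -0.146   0.045 ] ((367.38427734375, -144.12985229492188), (28.910961151123047, 13.685391426086426), 12.972270011901855)
[177 299   8  19  79] [0.3309 0.0349 0.045 ] ((330.0615234375, 35.069705963134766), (21.68771743774414, 5.642532825469971), 12.451430320739746)
[ 168  319  302   29 2947] [ 0.3251 -0.1171  0.045 ] ((321.8392028808594, -117.20314025878906), (22.537996292114258, 337.8104553222656), 10.768426895141602)
```

View pics/w2.png

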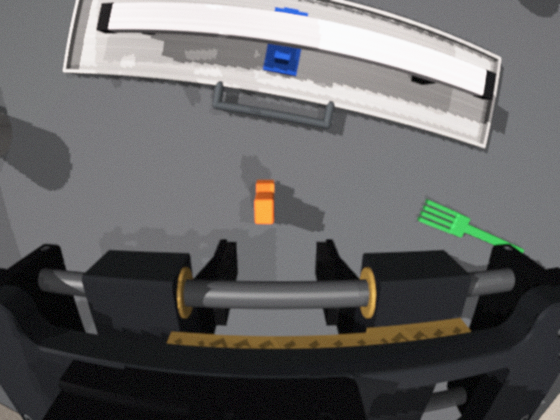

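The wrist view shows the marker at (264,203), yawed about 10.6°, with the rail level across the rib (283,45).

```bash
python3 -m pendant '[{"jaw":0.5,"linear":[-0.39,-1.06,3],"twist":0},{"jaw":0.5,"linear":[0,0,3],"twist":0},{"jaw":0.5,"linear":[0,0,3],"twist":0},{"jaw":0.5,"linear":[0,0,2],"twist":0},{"jaw":0.5,"linear":[0,0,1.06],"twist":0},{"jaw":0.5,"linear":[0,0,0],"twist":0}]' 30 >/dev/null; python3 t.py
python3 -m pendant '[{"jaw":0,"linear":[0,0,0],"twist":0},{"jaw":0,"linear":[0,0,0],"twist":0},{"jaw":0,"linear":[0,0,0],"twist":0},{"jaw":0,"linear":[0,0,0],"twist":0},{"jaw":0,"linear":[0,0,0],"twist":0},{"jaw":0,"linear":[0,0,0],"twist":0},{"jaw":0,"linear":[0,0,0],"twist":0},{"jaw":0,"linear":[0,0,0],"twist":0}]' 30
python3 - <<'E'
from h import *
im=[cams.camera(n)["color"] for n in("scene","wrist")]
cv2.imwrite("pics/g3.png",np.hstack([cv2.resize(im[0][150:300,130:330],(400,300)),cv2.resize(im[1][120:330,140:420],(400,300))]))
E
```

```text
t 14.3333 pos [ 0.4414 -0.028   0.0337] yaw 11.43 q [ 9.95e-01  9.96e-02 -1.80e-03 -8.00e-04] F [ 0.74 -0.63  0.23] w 0.0434
time: 15.0
position: [0.4426, -0.0279, 0.0365]
tool_rot: [0.995, 0.099, 0.001, 0.0]
ft_force: [-1.0, -0.3, 6.5]
grip_width: 0.0159
grip_force: 30.0
```

View pics/g3.png

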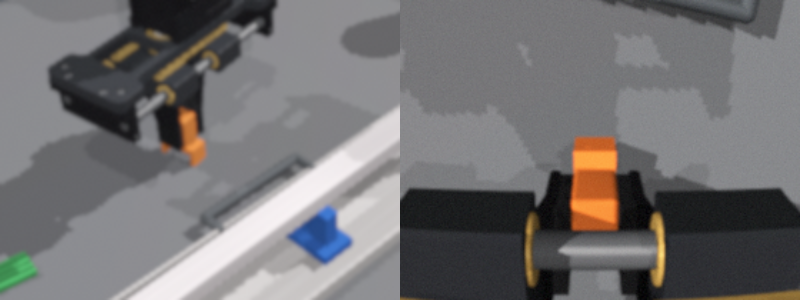

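```bash
python3 -m pendant '[{"jaw":0,"linear":[0,0,-1.5],"twist":0},{"jaw":0,"linear":[0,0,-2.5],"twist":0},{"jaw":0,"linear":[0,0,-3],"twist":0},{"jaw":0,"linear":[0,0,-2.5],"twist":5.1},{"jaw":0,"linear":[0,0,0],"twist":5.1},{"jaw":0,"linear":[2.5,-0.1,0],"twist":0},{"jaw":0,"linear":[2.5,-0.1,0],"twist":0},{"jaw":0,"linear":[2.5,-0.1,0],"twist":0},{"jaw":0,"linear":[2.5,-0.1,0],"twist":0},{"jaw":0,"linear":[2.5,-0.06,0],"twist":0},{"jaw":0,"linear":[2.5,0,0],"twist":0},{"jaw":0,"linear":[0,0,0],"twist":0}]'
python3 tilt.py
cat > mk.py <<'E'
from h import *
import sys
c=cams.camera("scene"); X=cloud(c);H=hsv(c)
np.save("pics/s4.npy",c,allow_pickle=True)
m=rng(H,(5,150,70),(22,255,255))&(abs(X[...,1])<.08)&(abs(X[...,0]-.59)<.06)
p=X[m]; print("orange",len(p),"lo",np.percentile(p,2,axis=0).round(4),"hi",np.percentile(p,98,axis=0).round(4))
b=rng(H,(105,150,50),(130,255,255)); q=X[b&(X[...,2]>.03)]; print("rib y",np.percentile(q[:,1],[2,50,98]).round(4), "x",q[:,0].max().round(4))
cv2.imwrite(sys.argv[1],cv2.resize(c["color"][130:330,180:400],(770,700))[:600])
E
python3 mk.py pics/s4.png
```

```text
time: 16.1
position: [0.5977, -0.0208, 0.1313]
tool_rot: [1.0, 0.01, 0.004, 0.001]
ft_force: [1.1, -0.5, -0.2]
grip_width: 0.016
grip_force: 30.0
t 16.1 pos [ 0.5977 -0.0208  0.1313] yaw 1.13 q [9.999e-01 9.900e-03 4.000e-03 8.000e-04] F [ 1.14 -0.47 -0.23] w 0.016
tilt 0.0001 z@rib 0.0557 yawslope -0.0299 x@rib 0.5939 y white -0.1929 0.1252 n 2336
orange 308 lo [ 0.581  -0.0302  0.0989] hi [ 0.6137 -0.0129  0.14  ]
rib y [-0.27   -0.0246 -0.0173] x 0.9366
```

View pics/s4.png

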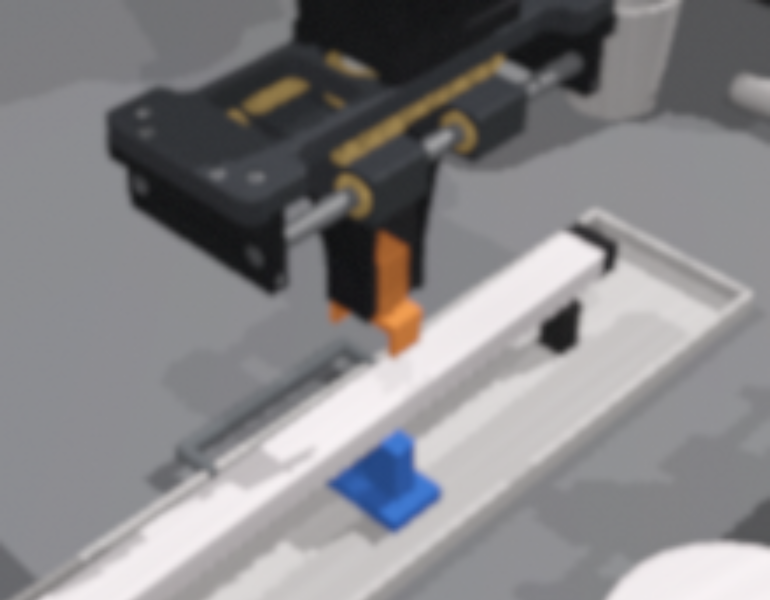

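The marker is held upright above the rail, roughly in line with the rib at (395,470). I'll let it settle and measure.

```bash
python3 -m pendant '[{"jaw":0,"linear":[0,0,0],"twist":0},{"jaw":0,"linear":[0,0,0],"twist":0},{"jaw":0,"linear":[0,0,0],"twist":0}]' >/dev/null
cat > mk.py <<'E'
from h import *
import t
c=cams.camera("scene"); X=cloud(c);H=hsv(c)
near=(abs(X[...,1]+.02)<.05)&(abs(X[...,0]-.595)<.04)
m=rng(H,(5,150,70),(22,255,255))&near
p=X[m]; f=p[p[:,0]>np.percentile(p[:,0],98)-.004]   # outer leg face
print("leg face x",np.median(f[:,0]).round(4),"y",f[:,1].min().round(4),f[:,1].max().round(4),"-> c",((f[:,1].min()+f[:,1].max())/2).round(4),"n",len(f),"z",f[:,2].min().round(4),f[:,2].max().round(4))
i=p[:,2]>f[:,2].max()+.006; g=p[i]; print("block face x",np.percentile(g[:,0],[50,90]).round(4),"y",np.percentile(g[:,1],[1,99]).round(4),"z hi",g[:,2].max().round(4),len(g))
b=rng(H,(105,150,50),(130,255,255))&near; q=X[b&(X[...,2]>.022)&(X[...,2]<.042)]
print("rib end face x",np.median(q[:,0]).round(4),"y",q[:,1].min().round(4),q[:,1].max().round(4),"c",((q[:,1].min()+q[:,1].max())/2).round(4),len(q))
w=rng(H,(0,0,120),(180,45,255))&near&(X[...,2]>.043); s=X[w]; 
for y0 in(-.06,-.05,0,.01):
    e=s[abs(s[:,1]-y0)<.006]; top=e[e[:,2]>.0535]; side=e[(e[:,2]<.052)&(e[:,2]>.044)]
    if len(top)*len(side): print("rail y",y0,"top x",top[:,0].min().round(4),top[:,0].max().round(4),"side x",np.median(side[:,0]).round(4))
E
python3 mk.py; python3 tilt.py
```

```text
t 16.45 pos [ 0.5906 -0.0201  0.1307] yaw 1.09 q [ 1.0e+00  9.5e-03 -8.0e-04 -2.0e-04] F [-0.34 -0.56 -0.21] w 0.0159
leg face x 0.6088 y -0.0293 -0.0146 -> c -0.0219 n 74 z 0.0968 0.1118
block face x [0.6016 0.6028] y [-0.0303 -0.0125] z hi 0.152 164
rib end face x 0.6099 y -0.0276 -0.0164 c -0.022 111
rail y -0.06 top x 0.5797 0.6077 side x 0.6044
rail y -0.05 top x 0.5663 0.6189 side x 0.6044
rail y 0 top x 0.579 0.6241 side x 0.6032
rail y 0.01 top x 0.5799 0.6162 side x 0.603
t 16.5 pos [ 0.5909 -0.0202  0.1307] yaw 1.09 q [ 1.0e+00  9.5e-03 -5.0e-04 -1.0e-04] F [-0.05 -0.31 -0.18] w 0.0158
tilt 0.0 z@rib 0.0557 yawslope -0.0242 x@rib 0.5932 y white -0.1929 0.1253 n 2561
```

```bash
python3 -m pendant '[{"jaw":0,"linear":[0.08,0,1],"twist":0},{"jaw":0,"linear":[0,0,1],"twist":0},{"jaw":0,"linear":[0,0,0.8],"twist":0},{"jaw":0,"linear":[0,0,0.5],"twist":0},{"jaw":0,"linear":[0,0,0.5],"twist":0},{"jaw":0,"linear":[0,0,0.3],"twist":0},{"jaw":0,"linear":[0,0,0.3],"twist":0},{"jaw":0,"linear":[0,0,0.2],"twist":0},{"jaw":0,"linear":[0,0,0],"twist":0},{"jaw":0,"linear":[0,0,0],"twist":0}]' >/dev/null
python3 mk.py; python3 tilt.py
python3 -c "
from h import *
c=cams.camera('scene');cv2.imwrite('pics/s5.png',cv2.resize(c['color'][170:300,220:360],(700,600),interpolation=cv2.INTER_CUBIC))"
```

```text
t 17.3833 pos [ 0.5929 -0.0203  0.0848] yaw 1.1 q [1.0e+00 9.6e-03 1.0e-04 0.0e+00] F [ 0.28 -0.7   0.28] w 0.0159
leg face x 0.6112 y -0.0285 -0.0149 -> c -0.0217 n 64 z 0.0512 0.066
block face x [0.6037 0.605 ] y [-0.0302 -0.011 ] z hi 0.1055 145
rib end face x 0.6105 y -0.027 -0.0161 c -0.0215 104
rail y -0.06 top x 0.5812 0.6164 side x 0.6046
rail y -0.05 top x 0.5685 0.6205 side x 0.6042
rail y 0 top x 0.5942 0.6262 side x 0.6035
rail y 0.01 top x 0.5883 0.6176 side x 0.6029
t 17.4333 pos [ 0.593  -0.0203  0.085 ] yaw 1.1 q [1.0e+00 9.6e-03 3.0e-04 1.0e-04] F [-0.37 -0.12 -0.05] w 0.0158
tilt -0.001 z@rib 0.0558 yawslope -0.0538 x@rib 0.5962 y white -0.0039 0.1255 n 753
```

View pics/s5.png

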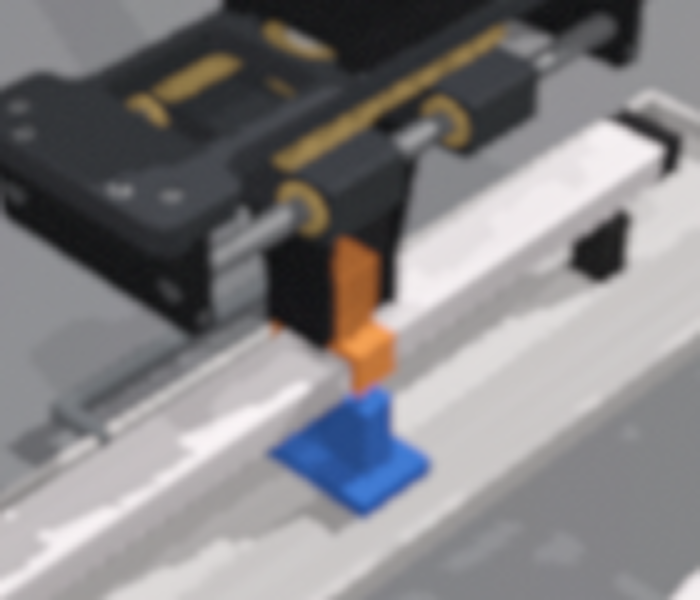

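The legs already straddle the rail, directly above the rib (370,420). I'll centre the marker and lower it gently.

```bash
python3 -m pendant '[{"jaw":0,"linear":[-0.07,0,0],"twist":0},{"jaw":0,"linear":[-0.06,0,0.05],"twist":0},{"jaw":0,"linear":[0,0,0.1],"twist":0},{"jaw":0,"linear":[0,0,0.05],"twist":0},{"jaw":0,"linear":[0,0,0.05],"twist":0},{"jaw":0,"linear":[0,0,0.05],"twist":0},{"jaw":0,"linear":[0,0,0.03],"twist":0},{"jaw":0,"linear":[0,0,0],"twist":0}]' >/dev/null; python3 t.py
python3 -m pendant '[{"jaw":0,"linear":[0,0,0.03],"twist":0},{"jaw":0,"linear":[0,0,0.03],"twist":0},{"jaw":0,"linear":[0,0,0],"twist":0}]' >/dev/null; python3 t.py
```

```text
t 18.2 pos [ 0.5914 -0.0203  0.0813] yaw 1.1 q [ 1.0e+00  9.6e-03 -1.0e-04 -0.0e+00] F [ 0.15  0.64 -0.2 ] w 0.0157
t 18.45 pos [ 0.5915 -0.0203  0.0808] yaw 1.1 q [1.     0.0096 0.     0.    ] F [-0.23 -0.58 -0.23] w 0.0157
```

```bash
for i in 1; do python3 -m pendant '[{"jaw":0,"linear":[0,0,0.03],"twist":0},{"jaw":0,"linear":[0,0,0],"twist":0}]' >/dev/null; python3 t.py; python3 -m pendant '[{"jaw":0,"linear":[0,0,0.02],"twist":0},{"jaw":0,"linear":[0,0,0],"twist":0}]' >/dev/null; python3 t.py;  done
```

```text
t 18.6167 pos [ 0.5915 -0.0203  0.0806] yaw 1.1 q [1.     0.0096 0.     0.    ] F [ 0.48  0.14 -1.09] w 0.016
t 18.7833 pos [ 0.5915 -0.0203  0.0805] yaw 1.1 q [1.0e+00 9.6e-03 1.0e-04 0.0e+00] F [ 0.72 -0.32  1.72] w 0.0162
```

```bash
python3 -m pendant '[{"jaw":0,"linear":[0,0,0.02],"twist":0},{"jaw":0,"linear":[0,0,0],"twist":0}]' >/dev/null; python3 t.py
```

```text
t 18.95 pos [ 0.5916 -0.0203  0.0805] yaw 1.1 q [1.0e+00 9.6e-03 1.0e-04 0.0e+00] F [-0.86 -0.44  3.18] w 0.0156
```

```bash
python3 -m pendant '[{"jaw":0,"linear":[0,0,0.02],"twist":0},{"jaw":0,"linear":[0,0,0],"twist":0}]' >/dev/null; python3 t.py;python3 -m pendant '[{"jaw":0,"linear":[0,0,0.01],"twist":0},{"jaw":0,"linear":[0,0,0],"twist":0}]' >/dev/null; python3 t.py
```

```text
t 19.1167 pos [ 0.5915 -0.0203  0.0805] yaw 1.1 q [1.0e+00 9.6e-03 2.0e-04 1.0e-04] F [-1.05 -0.16  5.13] w 0.0157
t 19.2833 pos [ 0.5915 -0.0203  0.0805] yaw 1.1 q [1.0e+00 9.6e-03 2.0e-04 1.0e-04] F [-2.54  0.8   6.58] w 0.016
```

```bash
python3 -m pendant '[{"jaw":0,"linear":[0,0,0.015],"twist":0},{"jaw":0,"linear":[0,0,0],"twist":0},{"jaw":0,"linear":[0,0,0],"twist":0}]' >/dev/null; python3 t.py;python3 -m pendant '[{"jaw":0,"linear":[0,0,0],"twist":0},{"jaw":0,"linear":[0,0,0],"twist":0},{"jaw":0,"linear":[0,0,0],"twist":0},{"jaw":0,"linear":[0,0,0],"twist":0},{"jaw":0,"linear":[0,0,0],"twist":0},{"jaw":0,"linear":[0,0,0],"twist":0}]' >/dev/null; python3 t.py;python3 -m pendant '[{"jaw":0,"linear":[0,0,0],"twist":0},{"jaw":0,"linear":[0,0,0],"twist":0},{"jaw":0,"linear":[0,0,0],"twist":0},{"jaw":0,"linear":[0,0,0],"twist":0},{"jaw":0,"linear":[0,0,0],"twist":0},{"jaw":0,"linear":[0,0,0],"twist":0},{"jaw":0,"linear":[0,0,0],"twist":0}]' >/dev/null; python3 t.py;
```

```text
t 19.5333 pos [ 0.5916 -0.0203  0.0805] yaw 1.1 q [1.0e+00 9.6e-03 2.0e-04 1.0e-04] F [-2.35  0.13  7.66] w 0.0156
t 20.0333 pos [ 0.5916 -0.0203  0.0805] yaw 1.1 q [1.0e+00 9.6e-03 2.0e-04 1.0e-04] F [-1.73 -0.18  6.47] w 0.0158
t 20.6167 pos [ 0.5916 -0.0203  0.0805] yaw 1.1 q [1.0e+00 9.6e-03 2.0e-04 1.0e-04] F [-1.9   0.98  6.54] w 0.0154
```

```bash
python3 -m pendant '[{"jaw":0,"linear":[0,0,0.015],"twist":0},{"jaw":0,"linear":[0,0,0],"twist":0},{"jaw":0,"linear":[0,0,0],"twist":0},{"jaw":0,"linear":[0,0,0],"twist":0},{"jaw":0,"linear":[0,0,0],"twist":0},{"jaw":0,"linear":[0,0,0],"twist":0},{"jaw":0,"linear":[0,0,0],"twist":0}]' >/dev/null; python3 t.py;python3 -m pendant '[{"jaw":0,"linear":[0,0,0],"twist":0},{"jaw":0,"linear":[0,0,0],"twist":0},{"jaw":0,"linear":[0,0,0],"twist":0},{"jaw":0,"linear":[0,0,0],"twist":0},{"jaw":0,"linear":[0,0,0],"twist":0},{"jaw":0,"linear":[0,0,0],"twist":0},{"jaw":0,"linear":[0,0,0],"twist":0},{"jaw":0,"linear":[0,0,0],"twist":0}]' >/dev/null; python3 t.py
python3 -m pendant '[{"jaw":0,"linear":[0,0,-0.03],"twist":0},{"jaw":0,"linear":[0,0,-0.03],"twist":0},{"jaw":0,"linear":[0,0,0],"twist":0}]' 3 >/dev/null; python3 t.py
```

```text
t 21.2 pos [ 0.5916 -0.0203  0.0805] yaw 1.11 q [1.0e+00 9.7e-03 2.0e-04 1.0e-04] F [-1.62  0.67  8.01] w 0.0158
t 21.8667 pos [ 0.5916 -0.0203  0.0805] yaw 1.1 q [1.0e+00 9.6e-03 2.0e-04 1.0e-04] F [-1.7   1.42  8.61] w 0.016
t 22.1167 pos [ 0.5916 -0.0203  0.0803] yaw 1.1 q [1.0e+00 9.6e-03 2.0e-04 0.0e+00] F [-0.97 -0.13  3.88] w 0.0159
```

```bash
python3 -m pendant '[{"jaw":0.2,"linear":[0,0,0],"twist":0},{"jaw":0.23,"linear":[0,0,0],"twist":0},{"jaw":0.3,"linear":[0,0,0],"twist":0},{"jaw":0.4,"linear":[0,0,0],"twist":0},{"jaw":0.4,"linear":[0,0,0],"twist":0},{"jaw":0.4,"linear":[0,0,0],"twist":0}]' ; python3 mk.py; python3 tilt.py
```

```text
time: 22.62
position: [0.5914, -0.0202, 0.0799]
tool_rot: [1.0, 0.01, -0.0, -0.0]
ft_force: [-0.1, 0.6, 0.5]
grip_width: 0.0336
grip_force: 0.0
t 22.6167 pos [ 0.5914 -0.0202  0.0799] yaw 1.1 q [ 1.0e+00  9.6e-03 -1.0e-04 -1.0e-04] F [-0.11  0.59  0.49] w 0.0336
leg face x 0.6097 y -0.0606 -0.0153 -> c -0.0379 n 64 z 0.047 0.1391
t 22.6667 pos [ 0.5914 -0.0203  0.08  ] yaw 1.1 q [ 1.0e+00  9.6e-03 -1.0e-04 -0.0e+00] F [-0.07 -0.42  1.24] w 0.0334
tilt 0.0017 z@rib 0.0555 yawslope -0.0644 x@rib 0.5976 y white -0.0078 0.1271 n 721Traceback (most recent call last):
  File "mk.py", line 8, in <module>
    i=p[:,2]>f[:,2].max()+.006; g=p[i]; print("block face x",np.percentile(g[:,0],[50,90]).round(4),"y",np.percentile(g[:,1],[1,99]).round(4),"z hi",g[:,2].max().round(4),len(g))
                                                             ~~~~~~~~~~~~~^^^^^^^^^^^^^^^^
    return _quantile_unchecked(
        a, q, axis, out, overwrite_input, method, keepdims, weights)
    return _ureduce(a,
                    func=_quantile_ureduce_func,
    ...<5 lines>...
                    overwrite_input=overwrite_input,
                    method=method)
    r = func(a, **kwargs)
    result = _quantile(arr,
                       quantiles=q,
    ...<2 lines>...
                       out=out,
                       weights=wgt)
    slices_having_nans = np.isnan(arr[-1, ...])
                                  ~~~^^^^^^^^^
IndexError: index -1 is out of bounds for axis 0 with size 0
```

```bash
python3 -m pendant '[{"jaw":0.4,"linear":[0,0,-0.7],"twist":0},{"jaw":0.4,"linear":[0,0,-1.5],"twist":0},{"jaw":0.4,"linear":[0,0,-2.5],"twist":0},{"jaw":0.4,"linear":[0,0,-3.5],"twist":0},{"jaw":0.4,"linear":[0,0,-3.5],"twist":0},{"jaw":0.4,"linear":[-3,0,-2],"twist":0},{"jaw":0.4,"linear":[-3.5,0,0],"twist":0},{"jaw":0.4,"linear":[-3.5,0,0],"twist":0},{"jaw":0.4,"linear":[-3,0,0],"twist":0},{"jaw":0.4,"linear":[0,0,0],"twist":0},{"jaw":0.4,"linear":[0,0,0],"twist":0},{"jaw":0.4,"linear":[0,0,0],"twist":0}]' >/dev/null; python3 tilt.py; python3 mk.py 2>&1 | head -5
python3 -c "
from h import *
c=cams.camera('scene');cv2.imwrite('pics/s6.png',cv2.resize(c['color'][170:370,130:400],(800,593),interpolation=cv2.INTER_CUBIC))"
```

```text
t 23.7167 pos [ 0.4628 -0.0231  0.218 ] yaw 1.08 q [1.0e+00 9.4e-03 1.5e-03 4.0e-04] F [-0.47 -0.12  0.42] w 0.0346
tilt -0.0004 z@rib 0.0557 yawslope 0.0021 x@rib 0.596 y white -0.1937 -0.0321 n 1458
t 23.7667 pos [ 0.4633 -0.0232  0.2179] yaw 1.1 q [1.0e+00 9.6e-03 1.5e-03 4.0e-04] F [-0.21 -0.26  0.24] w 0.0349
leg face x 0.6098 y -0.029 -0.0151 -> c -0.0221 n 64 z 0.0448 0.0618
block face x [0.5968 0.6033] y [-0.0293 -0.0156] z hi 0.0908 243
rib end face x 0.6111 y -0.0278 -0.0179 c -0.0228 95
rail y -0.06 top x 0.5816 0.6052 side x 0.6044
```

View pics/s6.png

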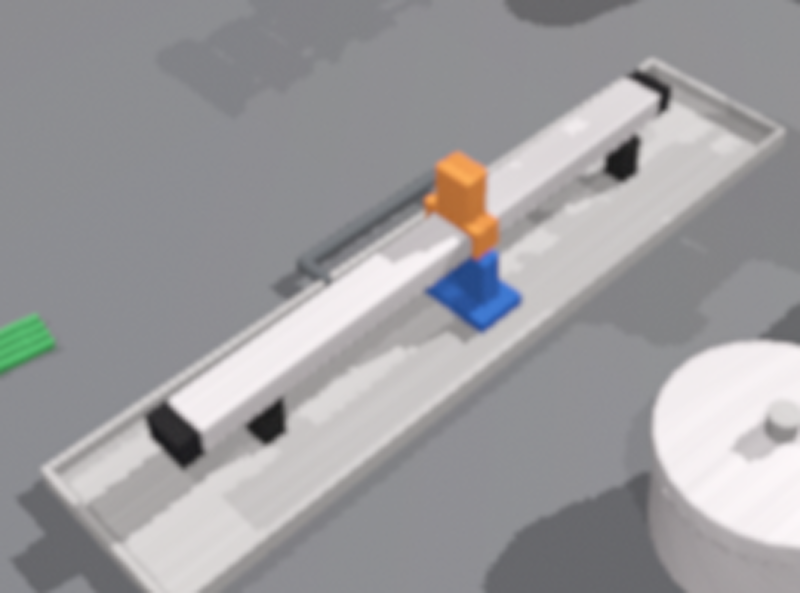

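The rail is level, clear of both stops (265,420) and (622,160), with the marker upright at (462,200) directly above the rib (485,275).

```bash
python3 -m pendant '[{"jaw":0.4,"linear":[0,0,0],"twist":0},{"jaw":0.4,"linear":[0,0,0],"twist":0},{"jaw":0.4,"linear":[0,0,0],"twist":0},{"jaw":0.4,"linear":[0,0,0],"twist":0},{"jaw":0.4,"linear":[0,0,0],"twist":0},{"jaw":0.4,"linear":[0,0,0],"twist":0}]' >/dev/null; python3 tilt.py; python3 -c "
from rig import robot
print(robot.hand_in())"
```

```text
t 24.3667 pos [ 0.4615 -0.0227  0.2171] yaw 1.1 q [ 1.0e+00  9.6e-03 -1.0e-04 -0.0e+00] F [-0.28  0.3  -0.32] w 0.035
tilt -0.0009 z@rib 0.0556 yawslope 0.0016 x@rib 0.596 y white -0.1932 -0.0324 n 1465
the job is handed in; nothing more can be done
None
```

The job is handed in at about 24 s: the rail balances level on the rib (measured tilt about 0.001 rad), and the marker stands upright astride it, within about 1 mm of the rib's centre, after being pressed at roughly 6.5–8.6 N for about 2 s.

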